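# Lift a fishcake off the draining rack with tongs and hold it over the plate

## Task

Pick up the kitchen tongs from the chopping board and with them, never touching the food with the robot itself, take the round golden fishcake off the draining rack. Carry it to the white plate and finish while holding it: still gripped between the jaws of the tongs, over the middle of the plate and about a hand's breadth (100 mm) above it, neither put down nor let go. Leave the plate, the lemon half, the ramekin and the sauce bottle where they stand.

Things in the scene. Friction and masses are not known exactly. Their poses are not given: they have to be found in the camera images.
- tongs_grip (a point): Where to hold the stainless kitchen tongs: midway between the two black grip panels, 13 mm above the tongs' underside. +x runs along the tongs from pivot to jaws, z up. Each arm is a strip 18 mm tall, level with this point; the black panels reach 45 mm behind to 40 mm ahead of it. Sprung open, the tongs measure 60 mm over the outsides of the arms here. Squeezing the panels closes the jaws.
- tongs_jaws (a point): The point midway between the hollows of the two jaws, where the middle of the fishcake should sit: 101 mm in front of tongs_grip along its x axis, at the same height. The jaws are 26 mm tall (13 mm above and below this point) and reach 23 mm farther forward than this point. Open, the jaws measure 100 mm over their outsides.
- tongs: The tongs, 240 mm long, 115 g, balanced within 10 mm of tongs_grip. They lie on their side on the white chopping board, both arms level, side by side, opening and closing in the level plane about a pivot pin 110 mm behind tongs_grip (a hanging loop goes 26 mm farther back). Origin on the underside below tongs_grip, same axes, always on the midline: both arms move alike.
- tongs_left: Left (+y) arm with its jaw; origin 110 mm along the arm from the pivot. Width over both arms at tongs_grip and the largest round thing that fits between the jaws: 60 mm and 81 mm (open), 53 and 71, 48 and 64, 40 and 50 (gripping the fishcake). Springs push back on each side with 4.5 N open, 5.3 N at 53 mm, 7.6 N at 40 mm: part squeezed to 50-53 mm the tongs can be carried with the jaws still open.
- tongs_right: Right (-y) arm of the tongs with its jaw; origin 110 mm along the arm from the pivot. Mirror image of the left arm and moves exactly as it does.
- fishcake_center (a point): Centre of the golden crumbed fishcake, a round flat-topped puck 50 mm across and 30 mm high, about 60 g, lying flat on the wire rack; half-way up (15 mm above the rack).
- fishcake: The fishcake; origin at the centre of its underside.
- rack: Small aluminium sheet pan, 165 mm (x) by 241 mm (y), rim 25 mm high, with a wire draining rack standing in it, 150 by 226 mm, whose top is 30 mm above the bench. It does not move. Origin at the centre of the pan's underside, z up. It stands to the left or to the right.
- lemon_center (a point): Middle of the yellow lemon half, 54 mm across and 36 mm high, cut side down on the rack, about 110 mm to the side of the fishcake.
- lemon: The lemon half; origin at the centre of its underside.
- plate_center (a point): Centre of the underside of the white plate, 210 mm across and 20 mm high at the rim, on the bench on the other side from the rack.
- plate: The white plate, 450 g; same origin.
- ramekin_center (a point): Middle of the small white ramekin, 72 mm across, 42 mm high, on the bench beyond the board.
- ramekin: The ramekin; origin at the centre of its underside.
- sauce_center (a point): Middle of the yellow squeeze bottle with a white nozzle, 58 mm across, 178 mm high, on the bench beyond the ramekin.
- sauce: The squeeze bottle; origin at the centre of its underside.
- board: White chopping board lying on the bench, 360 mm (x) by 330 mm (y), 12 mm thick. It is fixed. Origin at the centre of its underside.
Not all that is in view belongs to the job. There is more than one size of the plate; the job needs the largest.

How it is judged (in metres and radians):
On the way, in this order (a step that is already met when the one before it is completed fails the run):
1. the tongs are gripped and lifted off the chopping board, jaws empty (height (world z) of tongs_grip above 0.04 m and contact force between tongs and board below 0.05 N and contact force between tongs and the fingers above 0.5 N and distance of fishcake_center from where it was at the start of the episode below 0.02 m), for 0.2 s.
2. the fishcake is gripped between both jaws and lifted clear of the rack (contact force between each of tongs_left, tongs_right and fishcake above 0.5 N and height (world z) of fishcake_center above 0.06 m and contact force between fishcake and rack below 0.05 N), for 0.2 s.
At the end, for the whole second after the job is handed in: Fingers grip the tongs, both jaws press the fishcake (over 0.5 N); it is still, within 30 mm of the jaws' middle and 45 mm of the plate's axis, centre 70 to 190 mm above the bench, carried by the tongs alone, which touch nothing else. Plate, lemon, ramekin, bottle within 30 mm of their start (contact force between each of tongs_left, tongs_right and fishcake above 0.5 N and contact force between tongs and the fingers above 0.5 N and distance between fishcake_center and tongs_jaws below 0.03 m and horizontal distance between fishcake_center and plate_center below 0.045 m and height (world z) of fishcake_center between 0.07 and 0.19 m and contact force between tongs and board below 0.05 N and contact force between each of tongs, fishcake and plate below 0.05 N and contact force between fishcake and the arm below 0.05 N and linear speed of fishcake below 0.03 m/s and distance of each of plate, lemon, ramekin, sauce from where it was at the start of the episode below 0.03 m); the arm keeps its last pose, push and grip.
It fails at once if the robot touches the fishcake with its fingers or arm (contact force between any of the fingers, the arm and fishcake above 0.5 N).
It fails at once if the plate, lemon half, ramekin or sauce bottle is shifted or knocked over (distance of any of plate, lemon, ramekin, sauce from where it was at the start of the episode above 0.04 m or angle between any of sauce, ramekin's own z axis and vertical above 0.6 rad).
It also fails if it takes over 48 s, if anything falls off the work surface, if the arm or the gripper's body presses on something with over 40 N, if the wrist force passes 120 N, or if a joint passes its speed limit or range.

## Robot

A 6-joint arm with a two-finger parallel gripper is mounted at the origin on the work surface. World frame = base frame: x ahead of the robot, y to its left, z up, the work surface at z = 0. Lengths are in mm, angles in rad, forces in N, time in s.
With the tool pointing down it reaches from about 275 to 1000 mm from the base axis. Payload 8.4 kg.
Tool frame: the origin (TCP) lies midway between the tips of the shut fingers; the grasp point (between the pads) lies r.grasp_offset behind it (r.grasp_offset is the distance from the TCP to the grasp point, in mm); z points along the fingers, y is the direction in which the jaws open and shut (so a half turn about z gives the same grasp; the last joint's range is limited). The gripper opens to 85 mm and grips with 20 to 120 N. Pads are 22 mm wide; open, the fingers measure 114 mm over their backs; the gripper's body (76 mm by 85 mm) begins 54 mm behind the grasp point. The pads swing forward as they close: fully open they stand 13 mm farther back than shut.
Start: joints at [1.322, 0.353, 1.633, -0, 1.155, -0.002], TCP at [152.687, 606.065, 231.281] pointing down, gripper open.
Joint ranges: [-2.63, 2.63], [-0.92, 2.1], [0.06, 2.66], [-1.3, 4.44], [0, 2.69], [-3.02, 3.02]. Speed limits (rad/s): [2.22, 2.22, 2.79, 3.14, 3.14, 3.14].

## Interface

Orientations are given as [roll, pitch, yaw] about the fixed x, y, z axes, in that order (R = Rz(yaw) Ry(pitch) Rx(roll)).
In Python, from rig import r gives the robot as it stands.
- The arm moves only by the tool jog_arm, never from a script. Its argument "series" is a list that holds one entry, the list of rows, each a list of 7 numbers: the shift along the tool's x, y, z in cm, then the turn, a rotation vector about the tool's x, y, z in degrees, then the finger opening in cm, from 0 to 8.54. A call has 1 to 5 rows; each row is the pose to reach, as a shift and turn from the pose commanded when the call began, along the tool's axes at that moment; what a row does not reach only later rows make up. A row lasts 1/8 s, in which the tool goes at most 62.5 mm and 10.7 degrees, less where a joint would pass 70% of its speed; a pose out of reach is approached as far as the arm can. A call with a gripper value outside its range is refused whole. The fingers move at their own pace and stop on an object; "newtons" is the grip in N (left out, the last holds). Time passes only in rows, so rows that repeat a pose let the fingers close. It gives the time, the measured TCP pose, the force and the opening at its end, in the units of the state.
- r.sense(): the state, without advancing time (a new reading comes with each control period).
- r.grab_frame(name): name is "scene" or "top"; returns the picture (400x640x3 uint8, red, green, blue); there is no depth.
- r.calibration(name): a dict with "mtx" (3x3 intrinsics, pixels), "dist" ([k1, k2, p1, p2, k3] as OpenCV has them; the pictures are not rectified), "origin" and "attitude" of the camera in the world. Camera axes: x right, y down, z forward; pixel columns grow to the right and rows downward; lengths in mm; the calibration is good to about 2 mm. A picture is of the moment at which its call begins. calibration takes no time and is no camera call.
- r.sign_off(): hands the job in, once; it reports no verdict.
The state is a dict: "clock": time; "qpos": joint angles; "qvel": joint speeds; "joint_efforts": joint torques, N m; "eef_pos": TCP position; "tcp_rot": TCP orientation; "contact_force": force on the tool from outside, world axes, zero at the start; "wrist_torque": the same for the moment, N m; "opening": opening from 0.0 (shut) to 1.0 (fully open).
Only numpy, scipy, OpenCV 4.12 (cv2) and the standard library are available. Lean on these libraries where they do the work, as an engineer would, in place of code of your own. Each camera call takes 0.05 s, during which the arm holds its last target.

## Working session

There is one attempt and no reset: what is moved stays moved. The work goes in short steps, Python scripts to look and compute and a tool call to move; the robot and the scene stay as the last step left them, time stands still between calls to the robot, and variables do not carry over. Pictures are saved under pics/ and viewed, and the job is handed in when it is done.

Besides the shell and the picture viewer there is one more tool, called after "Call:" by a JSON object that holds its "method" and its "body", one argument or row to a line. jog_arm: Moves the arm, as the interface text tells. Its arguments: {"type":"object","properties":{"series":{"type":"array","items":{"type":"array","items":{"type":"array","items":{"type":"number"}}}},"newtons":{"type":"number"}},"required":["series"]}

```bash
mkdir -p pics; ls
python3 - <<'E'
from rig import r
import cv2
print(r.sense(), r.grasp_offset)
for n in("scene","top"):
    c=r.calibration(n);print(n,c)
    cv2.imwrite(f"pics/{n}0.png",r.grab_frame(n)[:,:,::-1])
E
```

```text
pics
{'clock': 0.0, 'qpos': array([ 1.32155990e+00,  3.53646491e-01,  1.63413477e+00, -1.22116733e-05,
        1.15521753e+00, -2.41565378e-03]), 'qvel': array([-0.0014388 ,  0.00047115, -0.00031804, -0.00123966,  0.00189479,
       -0.00116384]), 'joint_efforts': array([-3.22758551e-04, -6.05263138e+01, -3.42056966e+01, -1.47295386e-04,
        9.35414282e-03,  4.38591158e-06]), 'eef_pos': array([152.5956424 , 605.58790208, 230.56245467]), 'tcp_rot': array([-3.14018650e+00,  7.76855186e-06,  2.89477682e+00]), 'contact_force': array([-0.22837135, -0.21662287,  0.68053162]), 'wrist_torque': array([-0.04030807, -0.01272572,  0.03643069]), 'opening': 0.9986371629304308} 18.700000000000003
scene {'mtx': array([[378.61566273,   0.        , 315.9907827 ],
       [  0.        , 378.61566273, 195.85496928],
       [  0.        ,   0.        ,   1.        ]]), 'dist': array([-0.07319657,  0.        ,  0.        ,  0.        ,  0.        ]), 'origin': array([1195.76806651, -105.11076811,  818.18324207]), 'attitude': array([-2.38766122e+00, -1.79079416e-03,  1.40866645e+00])}
top {'mtx': array([[497.62233692,   0.        , 316.82421007],
       [  0.        , 497.62233692, 205.78863473],
       [  0.        ,   0.        ,   1.        ]]), 'dist': array([-0.02464866,  0.        ,  0.        ,  0.        ,  0.        ]), 'origin': array([ 394.57693933,    3.16847425, 1784.44430211]), 'attitude': array([-3.06894452,  0.011096  , -1.6005742 ])}
```

View pics/scene0.png

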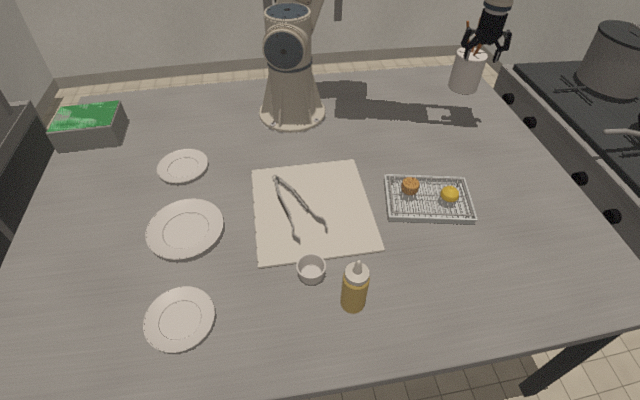

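View pics/top0.png

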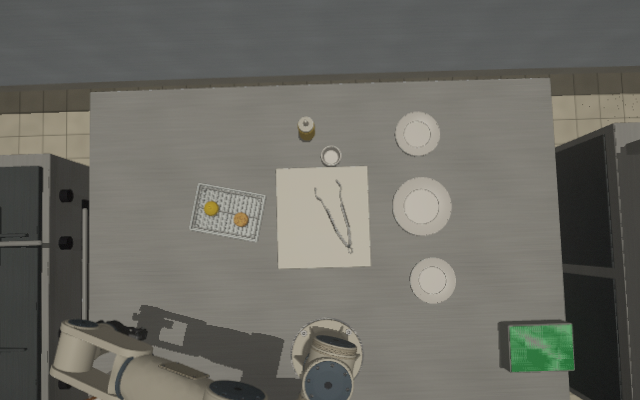

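The top view has +x up and +y to the left. The rack is at about (228,212), with the fishcake (orange) at (241,219) and the lemon at (211,209). The tongs run from (350,250) to jaws at (317,190) and (338,183). The three plates are at (417,133), (422,206) and (432,280), and the middle one looks largest. I'll enlarge to confirm.

Run:
```python
import cv2
t=cv2.imread("pics/top0.png");s=cv2.imread("pics/scene0.png")
cv2.imwrite("pics/t_tongs.png",cv2.resize(t[170:265,270:380],None,fx=6,fy=6,interpolation=cv2.INTER_CUBIC))
cv2.imwrite("pics/t_rack.png",cv2.resize(t[175:250,180:275],None,fx=7,fy=7,interpolation=cv2.INTER_CUBIC))
cv2.imwrite("pics/t_plates.png",cv2.resize(t[105:310,385:465],None,fx=2.9,fy=2.9,interpolation=cv2.INTER_CUBIC))
cv2.imwrite("pics/s_tongs.png",cv2.resize(s[160:260,250:380],None,fx=6,fy=6,interpolation=cv2.INTER_CUBIC))
```

```text
(no output)
```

View pics/t_tongs.png

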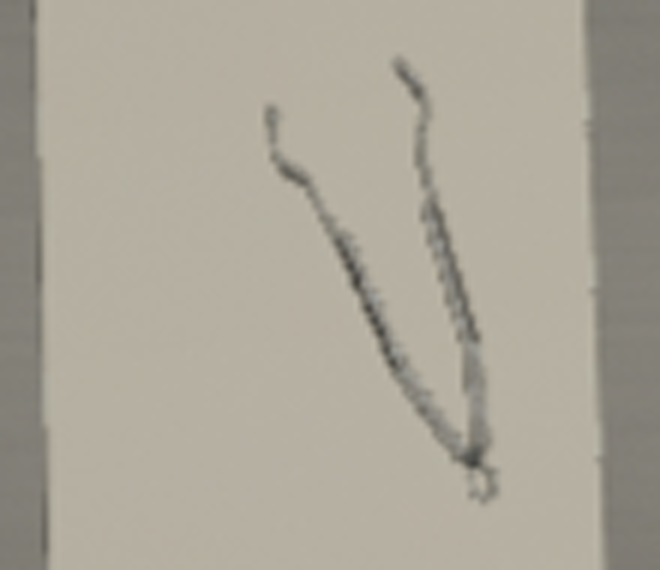

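View pics/t_rack.png

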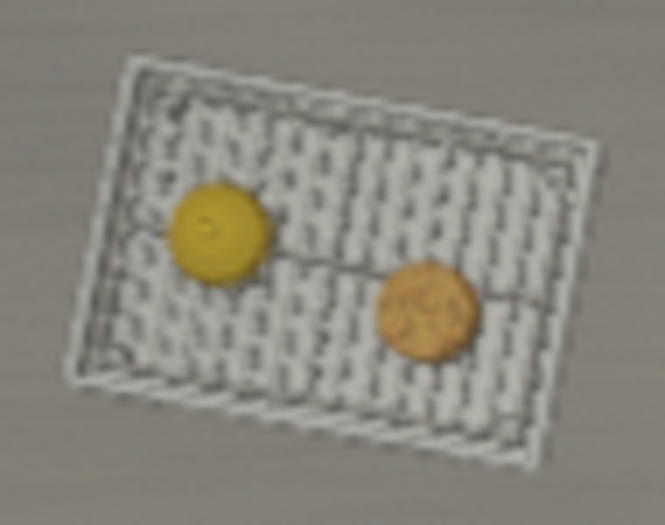

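View pics/t_plates.png

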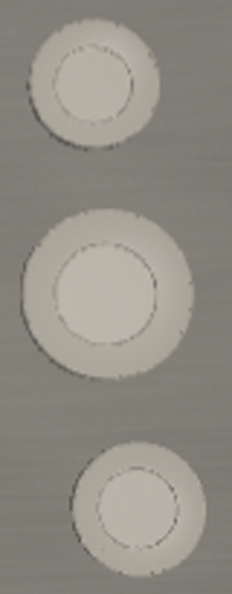

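View pics/s_tongs.png

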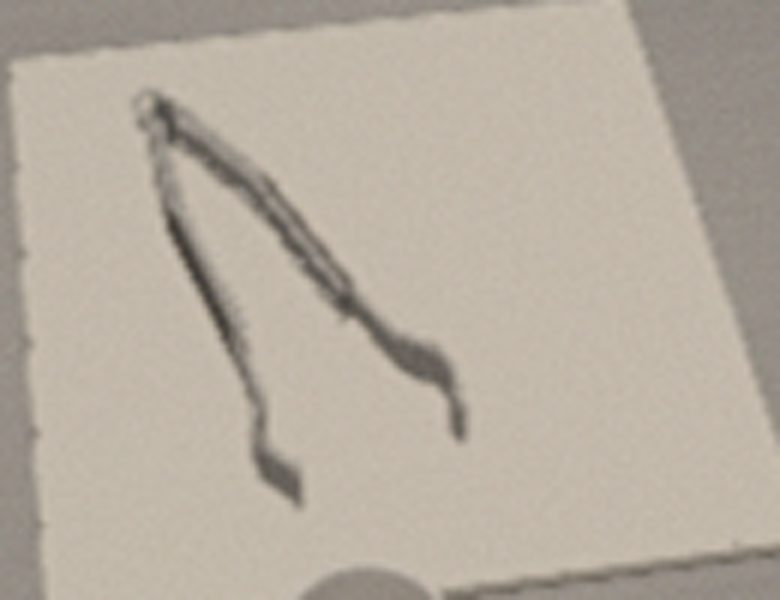

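The middle plate, (422,206), is about 59 px across and the other two are about 45 px, so the middle one is the plate for the job. In the tongs crop the pivot is at (472,460) and the jaw tips are at (272,105) and (398,60). The panel middles are at about (370,303) and (452,272).

```bash
cat > h.py <<'E'
import numpy as np, cv2
from scipy.spatial.transform import Rotation as R
from rig import r
def world(n,px,z):
    c=r.calibration(n); p=cv2.undistortPoints(np.array([[px]],float),c["mtx"],np.array(c["dist"]))[0,0]
    d=R.from_euler('xyz',c["attitude"]).apply([p[0],p[1],1]); o=c["origin"]
    return o+d*(z-o[2])/d[2]
def proj(n,P):
    c=r.calibration(n); Rm=R.from_euler('xyz',c["attitude"]).as_matrix().T
    t=-Rm@c["origin"]
    return cv2.projectPoints(np.array(P,float).reshape(-1,1,3),cv2.Rodrigues(Rm)[0],t,c["mtx"],np.array(c["dist"]))[0][:,0]
E
python3 - <<'E'
from h import *
np.set_printoptions(precision=1,suppress=True)
T=lambda x,y,z:world("top",(270+x/6,170+y/6),z)
W={}
for k,a in dict(pivot=(472,460,34),loop=(484,500,30),jl=(272,105,38),jr=(398,60,38),pl0=(395,370,34),pl1=(345,235,34),pr0=(475,345,34),pr1=(430,200,34)).items(): W[k]=T(*a);print(k,W[k])
jm=(W['jl']+W['jr'])/2; d=jm-W['pivot'];print("yaw",np.arctan2(d[1],d[0]),"len(234)",np.hypot(d[0],d[1]),"jawtip gap",np.linalg.norm(W['jl']-W['jr']))
print("loop-tip len 260?",np.linalg.norm((jm-W['loop'])[:2]))
pm=sum(W[k] for k in('pl0','pl1','pr0','pr1'))/4;print("panel mid",pm, "grip from pivot", W['pivot']+d/np.hypot(d[0],d[1])*110)
S=lambda x,y,z:world("scene",(250+x/6,160+y/6),z)
for k,a in dict(pivot=(160,110,25),jl=(460,438,25),jr=(300,505,25)).items():print("scene",k,S(*a))
print("fish",world("top",(241.1,219.4),60),world("scene",(411,180),60))
print("lemon",world("top",(211.3,208.3),45))
print("plate",world("top",(422.2,206.4),15),"diam",np.linalg.norm(world("top",(392.6,206.4),20)-world("top",(451.8,206.4),20)))
for nm,p in dict(ram=(331,156,42),sau=(306,122,150),rackTL=(198.5,183.5,25),rTR=(265.5,195.5,25),rBR=(257,241,25),rBL=(190,229,25)).items():print(nm,world("top",p[:2],p[2]))
E
```

```text
pivot [375.5 -88.5  34. ]
loop [351.9 -94.9  30. ]
jl [587.   22.1  38. ]
jr [611.4 -52.8  38. ]
pl0 [429.4 -45.2  34. ]
pl1 [509.4 -18.5  34. ]
pr0 [442.6 -92.5  34. ]
pr1 [528.5 -69.   34. ]
yaw 0.3158971256844106 len(234) 235.34208608025332 jawtip gap 78.76258129508692
loop-tip len 260? 259.7416688046885
panel mid [477.5 -56.3  34. ] grip from pivot [480.1 -54.3  35.9]
scene pivot [370.8 -88.5  25. ]
scene jl [597.9  22.6  25. ]
scene jr [622.4 -51.5  25. ]
fish [481.2 283.1  60. ] [475.3 290.9  60. ]
lemon [524.2 389.8  45. ]
plate [ 510.2 -356.    15. ] diam 210.19859335298767
ram [696.8 -36.7  42. ]
sau [795.4  45.5 150. ]
rackTL [615.9 438.9  25. ]
rTR [565.4 200.2  25. ]
rBR [404.9 233.9  25. ]
rBL [454.4 471.3  25. ]
```

Measurements agree with the given sizes: pivot to tip is 235 mm (given 234), overall length 260 mm (110+26+124), and the plate is 210 mm across. The tongs grip is at about (479,-55), yaw 0.316. The fishcake is at (480,284). Next I'll move above the tongs.

```bash
cat >> h.py <<'E'
def plan(pos,tongyaw):
    s=r.sense(); R0=R.from_euler('xyz',s["tcp_rot"]); p=s["eef_pos"]
    R1=R.from_euler('xyz',[np.pi,0,tongyaw+np.pi])
    d=R0.inv().apply(np.array(pos)-p)/10; w=np.degrees((R0.inv()*R1).as_rotvec())
    print("t",s["clock"],"pos",p.round(1),"yaw",s["tcp_rot"].round(3),"F",s["contact_force"].round(1),"open",round(s["opening"]*85,1))
    print("shift cm",d.round(2),"rot",w.round(1),"rows>=",np.linalg.norm(d)/6.25,np.linalg.norm(w)/10.7)
E
python3 -c "
from h import *
plan([479,-55,140],0.316)"
```

```text
t 0.1 pos [152.6 605.7 230.6] yaw [-3.14   0.     2.895] F [-0.1 -0.3 -0.1] open 85.0
shift cm [-47.79 -56.08   9.13] rot [ -0.1  -0.  -32.2] rows>= 11.879587906893985 3.0134336562158497
```

Call:
{"method": "jog_arm", "body": {
  "series": [
    [[-3.9,-4.6,0.7,0,0,-7,8.5],[-7.8,-9.2,1.4,0,0,-14,8.5],[-11.7,-13.8,2.1,0,0,-21,8.5],[-15.6,-18.4,2.8,0,0,-28,8.5],[-19.5,-23,3.5,0,0,-32.2,8.5]]
  ]
}}

```text
clock: 0.72
eef_pos: [286.0, 333.6, 196.0]
tcp_rot: [-3.142, 0.0, -2.823]
contact_force: [0.8, 0.9, 0.2]
opening: 0.994
```

```bash
python3 -c "
from h import *
plan([479,-55,140],0.316)"
```

```text
t 0.725 pos [286.  333.6 196. ] yaw [-3.142  0.    -2.823] F [0.8 0.9 0.2] open 84.5
shift cm [ -6.14 -42.95   5.6 ] rot [-0.   0.   0.2] rows>= 6.999541706079227 0.015265090565163683
```

Call:
{"method": "jog_arm", "body": {
  "series": [
    [[-0.8,-5.7,0.7,0,0,0,8.5],[-1.6,-11.4,1.4,0,0,0,8.5],[-2.4,-17.1,2.1,0,0,0,8.5],[-3.3,-22.8,2.8,0,0,0,8.5],[-4.1,-28.5,3.5,0,0,0,8.5]]
  ]
}}

```text
clock: 1.35
eef_pos: [413.5, 75.3, 161.2]
tcp_rot: [-3.142, 0.001, -2.826]
contact_force: [1.3, -0.3, -0.3]
opening: 0.994
```

```bash
python3 -c "
from h import *
plan([479,-55,140],0.316)"
```

```text
t 1.35 pos [413.5  75.3 161.2] yaw [-3.142e+00  1.000e-03 -2.826e+00] F [ 1.3 -0.3 -0.3] open 84.5
shift cm [ -2.18 -14.42   2.12] rot [-0.  0. -0.] rows>= 2.358099199306097 0.00517698054776522
```

Call:
{"method": "jog_arm", "body": {
  "series": [
    [[-0.8,-5,0.7,0,0,0,8.5],[-1.6,-10,1.4,0,0,0,8.5],[-2.1,-14,2.1,0,0,0,8.5],[-2.1,-14.2,2.1,0,0,0,8.5]]
  ]
}}

```text
clock: 1.85
eef_pos: [477.4, -53.4, 139.6]
tcp_rot: [-3.142, -0.001, -2.829]
contact_force: [-0.2, -0.5, -0.2]
opening: 0.994
```

```bash
python3 -c "
from h import *
plan([479,-55,60],0.316)
import cv2
i=r.grab_frame('scene')[:,:,::-1]
cv2.imwrite('pics/s1.png',cv2.resize(i[100:280,200:420],None,fx=3.5,fy=3.3))
"
```

```text
t 1.85 pos [477.4 -53.4 139.6] yaw [-3.142e+00 -1.000e-03 -2.829e+00] F [-0.2 -0.5 -0.2] open 84.5
shift cm [-0.1  -0.2   7.96] rot [-0.  -0.  -0.2] rows>= 1.2747814039047385 0.020583104403048325
```

View pics/s1.png

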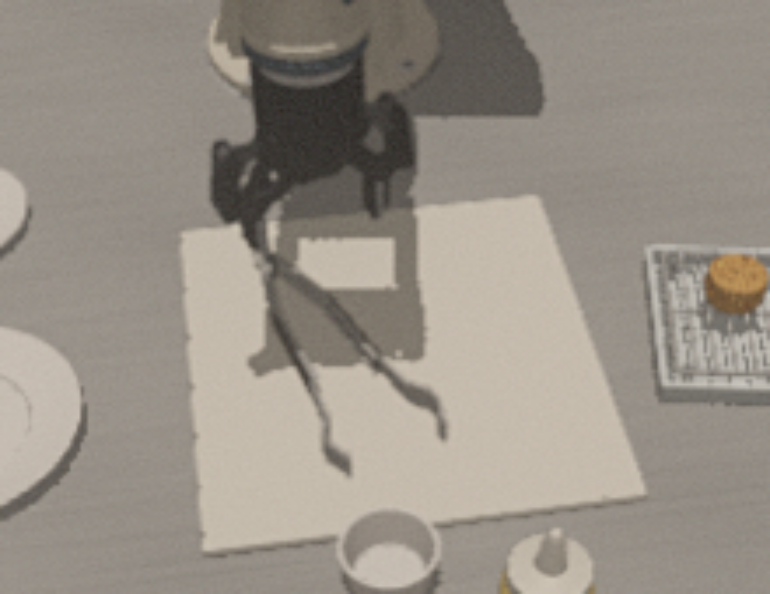

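The gripper is aligned over the tongs, with the jaws visible ahead at crop (340,465) and (440,430). Next is the descent.

Call:
{"method": "jog_arm", "body": {
  "series": [
    [[-0.1,-0.1,4,0,0,0,8.5],[-0.1,-0.1,7,0,0,0,8.5],[-0.1,-0.1,9.5,0,0,0,8.5],[-0.1,-0.1,10.5,0,0,0,8.5]]
  ]
}}

```text
clock: 2.4
eef_pos: [476.9, -50.9, 34.3]
tcp_rot: [3.14, -0.002, -2.825]
contact_force: [-0.3, 1.1, 0.1]
opening: 0.997
```

```bash
python3 -c "
from h import *
plan([479,-55,16],0.316)
import cv2
i=r.grab_frame('scene')[:,:,::-1]
cv2.imwrite('pics/s2.png',cv2.resize(i[150:260,240:360],None,fx=6,fy=5.4,interpolation=2))
"
```

```text
t 2.4 pos [476.9 -50.9  34.3] yaw [ 3.140e+00 -2.000e-03 -2.825e+00] F [-0.3  1.1  0.1] open 84.8
shift cm [-0.08 -0.46  1.83] rot [ 0.1 -0.1  0. ] rows>= 0.3017907232203266 0.01301104931663755
```

View pics/s2.png

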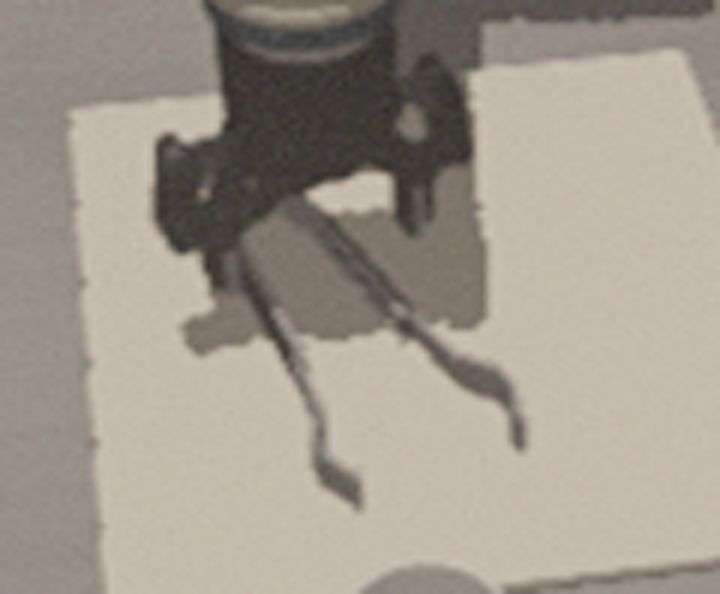

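The fingers straddle the arms, with the left one a bit farther out. I'll shift -y slightly and go down.

Call:
{"method": "jog_arm", "body": {
  "series": [
    [[-0.1,-0.3,0.8,0,0,0,8.5],[-0.1,-0.3,1.5,0,0,0,8.5],[-0.1,-0.3,1.7,0,0,0,8.5],[-0.1,-0.3,1.7,0,0,0,8.5]]
  ]
}}

```text
clock: 2.95
eef_pos: [480.0, -54.6, 18.4]
tcp_rot: [-3.142, -0.0, -2.827]
contact_force: [-0.2, 0.2, 1.0]
opening: 0.992
```

```bash
python3 -c "
from h import *
plan([479,-55,16],0.316)
import cv2
i=r.grab_frame('scene')[:,:,::-1]
cv2.imwrite('pics/s3.png',cv2.resize(i[150:260,240:360],None,fx=6,fy=5.4,interpolation=2))
plan([479,-55,16],0.316)
"
```

```text
t 2.95 pos [480.  -54.6  18.4] yaw [-3.142 -0.    -2.827] F [-0.2  0.2  1. ] open 84.3
shift cm [ 0.11 -0.01  0.24] rot [-0.  -0.  -0.1] rows>= 0.041841447415044815 0.004923043942730295
t 3.0 pos [480.2 -54.6  18.5] yaw [-3.141  0.    -2.827] F [-0.5  0.2 -0.1] open 84.7
shift cm [ 0.12 -0.    0.25] rot [-0.   0.  -0.1] rows>= 0.04402596339356377 0.005120021622294483
```

View pics/s3.png

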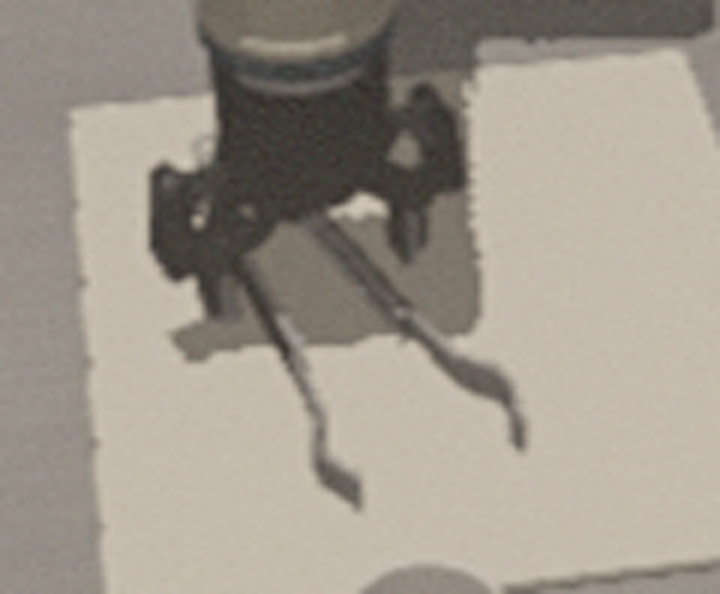

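Aligned. I'll go down 4 mm more, then close partly to 52 mm.

Call:
{"method": "jog_arm", "body": {
  "series": [
    [[0,0,0.4,0,0,0,8.5],[0,0,0.4,0,0,0,6.5],[0,0,0.4,0,0,0,5.8],[0,0,0.4,0,0,0,5.2],[0,0,0.4,0,0,0,5.2]]
  ],
  "newtons": 20
}}

```text
clock: 3.62
eef_pos: [480.7, -54.5, 15.0]
tcp_rot: [-3.141, 0.001, -2.827]
contact_force: [-0.9, 0.3, 9.8]
opening: 0.61
```

```bash
python3 -c "
from h import *
plan([479,-55,60],0.316)
import cv2
i=r.grab_frame('scene')[:,:,::-1]
cv2.imwrite('pics/s4.png',cv2.resize(i[150:260,240:360],None,fx=6,fy=5.4,interpolation=2))
plan([479,-55,60],0.316)
"
```

```text
t 3.625 pos [480.7 -54.5  15. ] yaw [-3.141e+00  1.000e-03 -2.827e+00] F [-0.9  0.3  9.8] open 51.8
shift cm [ 0.17  0.   -4.5 ] rot [-0.   0.1 -0.1] rows>= 0.7202564307851118 0.008207171155614283
t 3.675 pos [480.7 -54.5  15. ] yaw [-3.141e+00  1.000e-03 -2.826e+00] F [-1.6  1.1  9.9] open 51.9
shift cm [ 0.17  0.   -4.5 ] rot [-0.   0.1 -0.1] rows>= 0.7201214260829041 0.008177173581066463
```

View pics/s4.png

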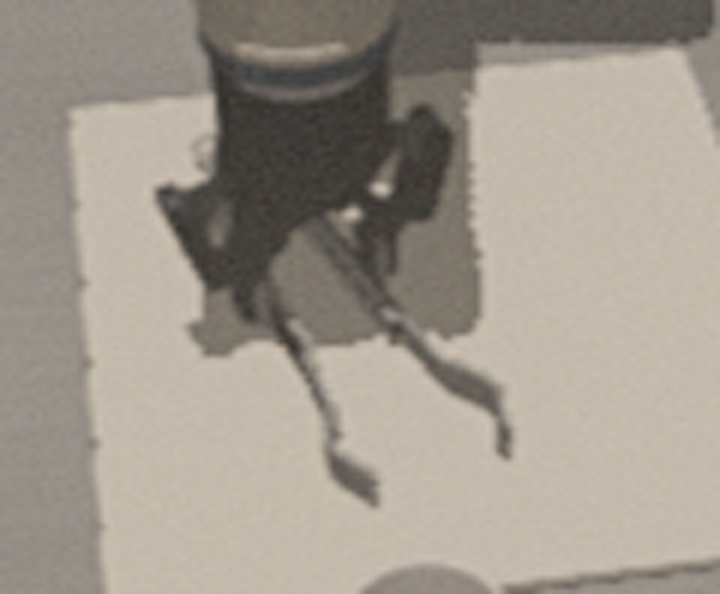

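Gripped at 52 mm, and the jaws are still open. The 9.8 N upward comes from the finger swing pressing the tongs onto the board. Now I'll lift.

Call:
{"method": "jog_arm", "body": {
  "series": [
    [[0,0,-1,0,0,0,5.2],[0,0,-3,0,0,0,5.2],[0,0,-6,0,0,0,5.2],[0,0,-8,0,0,0,5.2],[0,0,-8.5,0,0,0,5.2]]
  ]
}}

```text
clock: 4.3
eef_pos: [480.8, -54.6, 100.7]
tcp_rot: [-3.141, 0.002, -2.826]
contact_force: [-0.9, 0.6, -1.5]
opening: 0.613
```

```bash
python3 -c "
from h import *
plan([381,252,120],0.316)
import cv2
i=r.grab_frame('scene')[:,:,::-1]
cv2.imwrite('pics/s5.png',cv2.resize(i[100:260,220:400],None,fx=4,fy=3.7,interpolation=2))
t=r.grab_frame('top')[:,:,::-1]
cv2.imwrite('pics/t5.png',cv2.resize(t[150:270,270:390],None,fx=5,fy=5,interpolation=2))
plan([381,252,120],0.316)
"
```

```text
t 4.3 pos [480.8 -54.6 100.7] yaw [-3.141e+00  2.000e-03 -2.826e+00] F [-0.9  0.6 -1.5] open 52.1
shift cm [-3.000e-02  3.224e+01 -1.960e+00] rot [-0.1  0.1 -0. ] rows>= 5.168463006459637 0.01319215018610852
t 4.4 pos [480.2 -54.6  99.6] yaw [-3.141e+00  1.000e-03 -2.826e+00] F [-0.1 -0.  -1.5] open 52.1
shift cm [-0.07 32.22 -2.05] rot [-0.  0. -0.] rows>= 5.165922947905916 0.006390213420049836
```

View pics/s5.png

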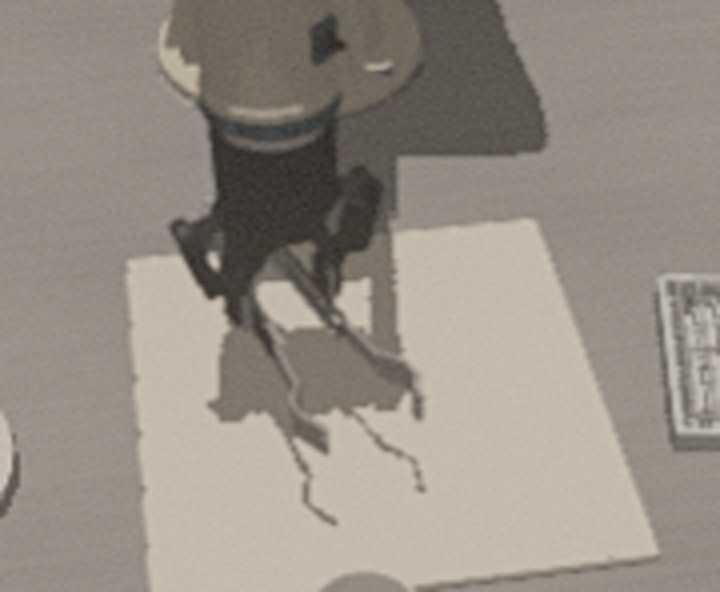

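View pics/t5.png

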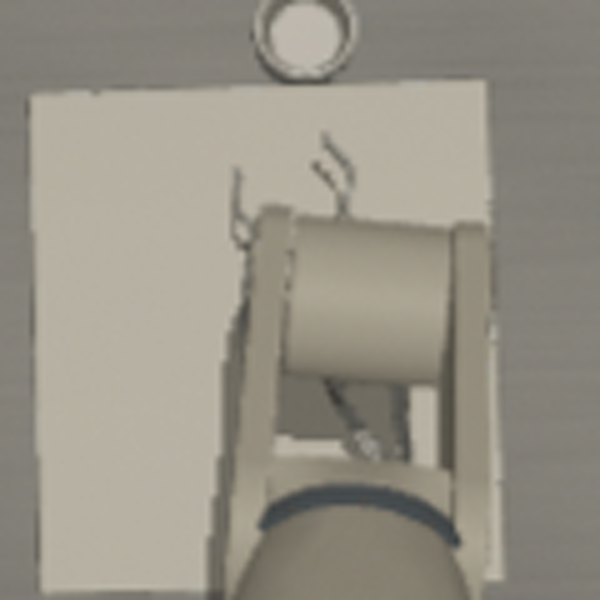

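The tongs are lifted clear, with jaw tips at scene crop (418,415) and (325,448) and the shadow below. I'll check the jaws' position and pitch by triangulation.

```bash
python3 -c "
from h import *
np.set_printoptions(precision=1,suppress=True)
for z in (100,110,122): print(z,world('top',(317.6,183.6),z),world('top',(334.4,176.6),z),'scene',world('scene',(324.5,210),z),world('scene',(301.2,220),z))
s=r.sense();d=np.array([np.cos(.316),np.sin(.316),0]);e=np.array([-d[1],d[0],0])
g=np.array([479.5,-55,109.6]);print('expected tips',g+124*d+30*e,g+124*d-30*e)
"
```

```text
100 [593.3  13.3 100. ] [615.5 -44.6 100. ] scene [582.   18.3 100. ] [604.9 -44.  100. ]
110 [592.1  13.2 110. ] [614.2 -44.4 110. ] scene [590.6  16.5 110. ] [613.2 -44.8 110. ]
122 [590.7  13.2 122. ] [612.6 -44.  122. ] scene [600.8  14.5 122. ] [623.  -45.8 122. ]
expected tips [588.   12.  109.6] [606.7 -45.  109.6]
```

```bash
python3 -c "
from h import *
import cv2
np.set_printoptions(precision=1,suppress=True)
s=cv2.imread('pics/scene0.png')
cv2.imwrite('pics/s_fish.png',cv2.resize(s[165:225,380:480],None,fx=7,fy=7,interpolation=2))
a=np.linspace(0,6.28,40)
for C in ((481,283),(477,287)):
  c=np.array([[C[0]+25*np.cos(t),C[1]+25*np.sin(t),60] for t in a]);b=c.copy();b[:,2]=30
  for q in(c,b):
    p=(proj('scene',q)-[380,165])*7;print(C,p.min(0),p.max(0))
  p=(proj('top',c)-[180,175])*7;print('top',p.min(0),p.max(0))
"
```

```text
(481, 283) [141.9  74.5] [264.5 160.4]
(481, 283) [130.2 125.7] [250.4 211.5]
top [377.7 261. ] [478.  361.6]
(477, 287) [148.1  66.9] [270.4 152.3]
(477, 287) [136.4 118.1] [256.3 203.4]
top [369.8 269.3] [470.2 369.9]
```

View pics/s_fish.png

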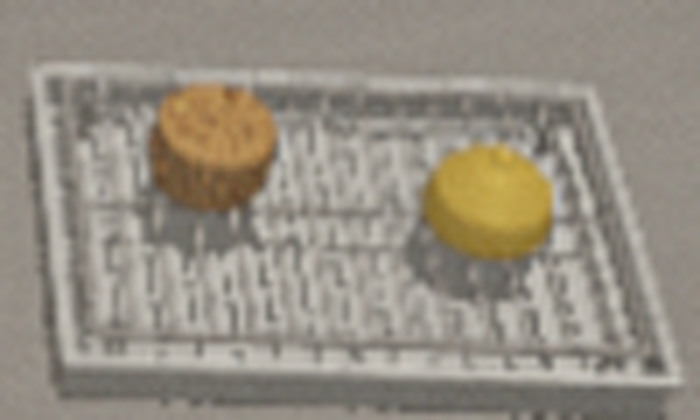

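The fishcake's top face spans crop x 155–278 and y 83–165, which fits (481,285) within the calibration error. I'll travel to hover above it.

Call:
{"method": "jog_arm", "body": {
  "series": [
    [[0,3,-0.5,0,0,0,5.2],[0,8,-1,0,0,0,5.2],[0,13,-1.5,0,0,0,5.2],[0,18,-2,0,0,0,5.2],[0,22,-2,0,0,0,5.2]]
  ]
}}

```text
clock: 5.03
eef_pos: [410.7, 156.1, 118.7]
tcp_rot: [3.142, -0.001, -2.826]
contact_force: [-0.4, 0.1, -1.2]
opening: 0.614
```

```bash
python3 -c "
from h import *
plan([383,253,110],0.316)"
```

```text
t 5.025 pos [410.7 156.1 118.7] yaw [ 3.142e+00 -1.000e-03 -2.826e+00] F [-0.4  0.1 -1.2] open 52.2
shift cm [-0.38 10.08  0.87] rot [ 0.  -0.1 -0. ] rows>= 1.6192966698623101 0.005224984416175978
```

Call:
{"method": "jog_arm", "body": {
  "series": [
    [[-0.1,4,0,0,0,0,5.2],[-0.2,8,0,0,0,0,5.2],[-0.3,10,0.4,0,0,0,5.2],[-0.3,10.2,0.8,0,0,0,5.2],[-0.3,10.2,0.8,0,0,0,5.2]]
  ]
}}

```text
clock: 5.65
eef_pos: [382.5, 251.7, 110.3]
tcp_rot: [-3.141, -0.002, -2.826]
contact_force: [0.6, 0.2, -1.2]
opening: 0.608
```

```bash
python3 -c "
from h import *
import cv2
i=r.grab_frame('scene')[:,:,::-1]
cv2.imwrite('pics/s6.png',cv2.resize(i[90:240,340:490],None,fx=4,fy=4,interpolation=2))
t=r.grab_frame('top')[:,:,::-1]
cv2.imwrite('pics/t6.png',cv2.resize(t[160:290,180:310],None,fx=4.6,fy=4.6,interpolation=2))
plan([383,253,38],0.316)
"
```

```text
t 5.75 pos [383.  251.6 110.9] yaw [-3.141e+00 -1.000e-03 -2.827e+00] F [-0.2  0.1 -0.5] open 51.8
shift cm [-0.04  0.13  7.29] rot [-0.  -0.1 -0.1] rows>= 1.1671308892498007 0.009598039734461758
```

View pics/s6.png

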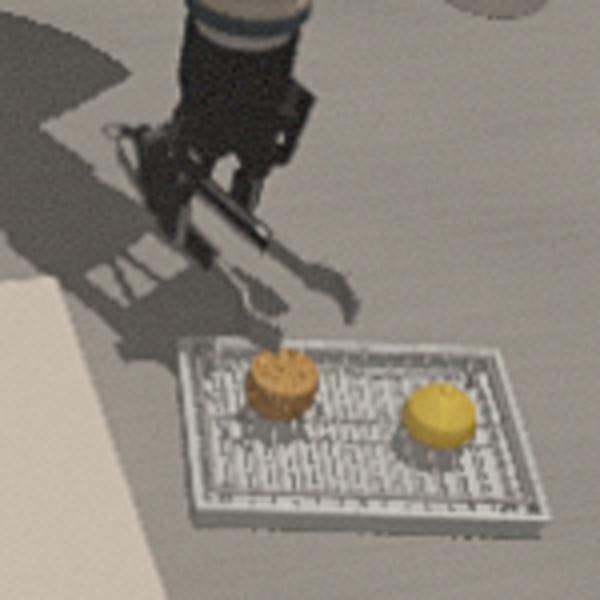

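View pics/t6.png

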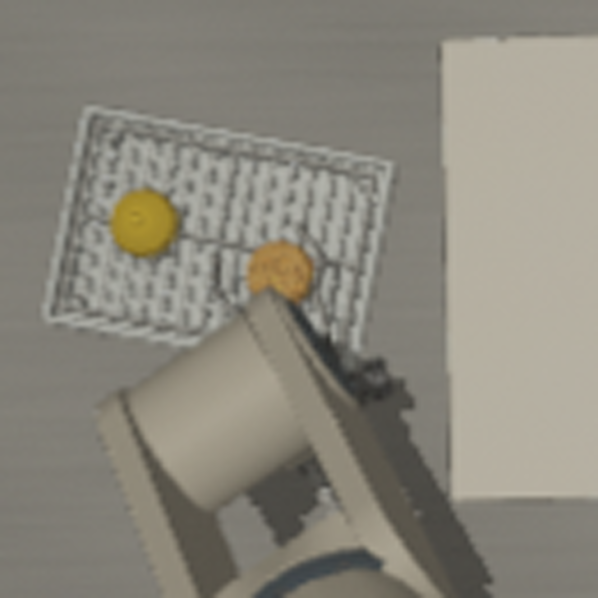

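```bash
python3 -c "
from h import *
import cv2
t=r.grab_frame('top')[:,:,::-1]
t=cv2.convertScaleAbs(t,alpha=1.3)
c=cv2.resize(t[205:230,222:258],None,fx=20,fy=20,interpolation=2)
d=np.array([np.cos(.316),np.sin(.316),0]);e=np.array([-d[1],d[0],0]);g=np.array([383,251.6,120])
J=g+103*d
for P,col in((J,(0,0,255)),(J+23*d+30*e,(0,255,0)),(J+23*d-30*e,(0,255,0)),(J+[0,0,-72],(255,0,0)),):
  p=(proj('top',P)[0]-[222,205]+.5)*20; print(J,p); cv2.circle(c,tuple(int(v) for v in p),5,col,2)
cv2.imwrite('pics/t7.png',c)
"
```

```text
[480.90006697 283.60901259 120.        ] [330.58706204 283.87134642]
[480.90006697 283.60901259 120.        ] [117.54009084 215.68279913]
[480.90006697 283.60901259 120.        ] [453.99638997  94.61960589]
[480.90006697 283.60901259 120.        ] [400.08874233 303.09953343]
```

View pics/t7.png

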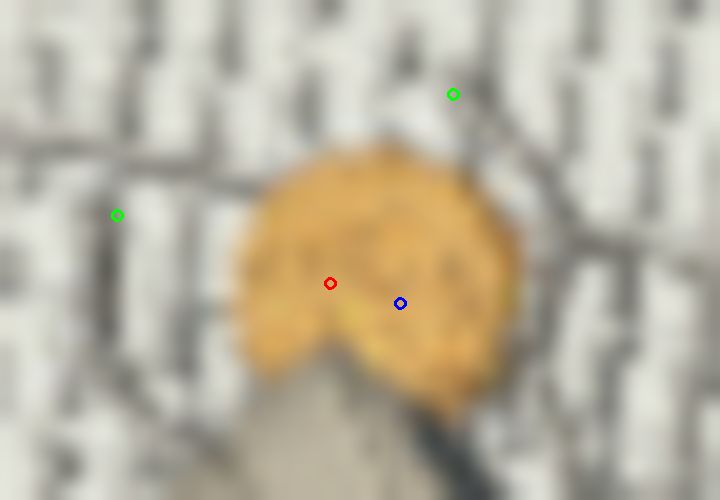

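Actual jaw tips at (105,190) and (480,75) put the jaw middle about 3.5 mm ahead of prediction, at (484,285). The fishcake circle also solves to (484,285), so I can go straight down.

Call:
{"method": "jog_arm", "body": {
  "series": [
    [[0,0.1,2,0,0,0,5.2],[0,0.1,4,0,0,0,5.2],[0,0.1,5.5,0,0,0,5.2],[0,0.1,6.5,0,0,0,5.2],[0,0.1,6.8,0,0,0,5.2]]
  ]
}}

```text
clock: 6.42
eef_pos: [382.7, 253.2, 42.8]
tcp_rot: [-3.141, -0.001, -2.827]
contact_force: [-0.1, 0.1, -0.3]
opening: 0.607
```

```bash
python3 -c "
from h import *
import cv2
i=r.grab_frame('scene')[:,:,::-1]
cv2.imwrite('pics/s8.png',cv2.resize(i[130:230,360:480],None,fx=6,fy=6,interpolation=2))
t=r.grab_frame('top')[:,:,::-1]
t=cv2.convertScaleAbs(t,alpha=1.3)
cv2.imwrite('pics/t8.png',cv2.resize(t[202:232,222:262],None,fx=16,fy=16,interpolation=2))
plan([383,253,38],0.316)
"
```

```text
t 6.525 pos [382.8 253.5  43.2] yaw [-3.142 -0.    -2.826] F [ 0.1 -0.3 -1.4] open 51.5
shift cm [-0.   -0.05  0.52] rot [-0. -0. -0.] rows>= 0.08412015730745497 0.0047296427136923865
```

View pics/s8.png

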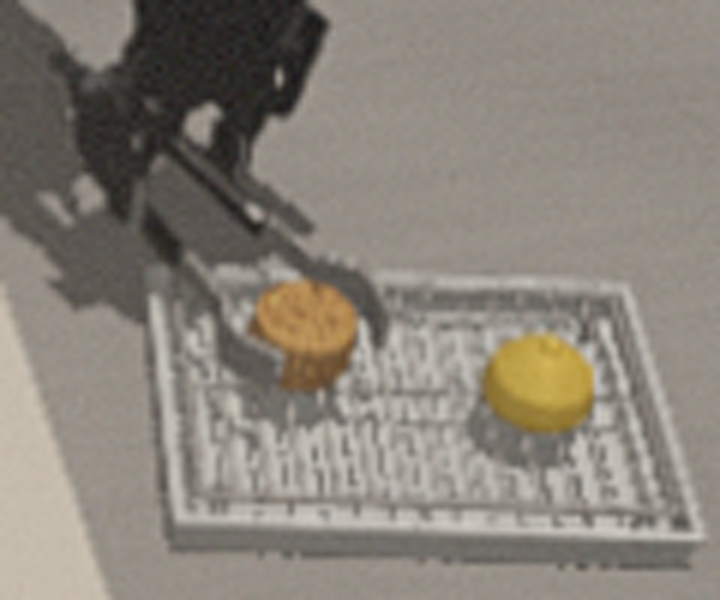

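View pics/t8.png

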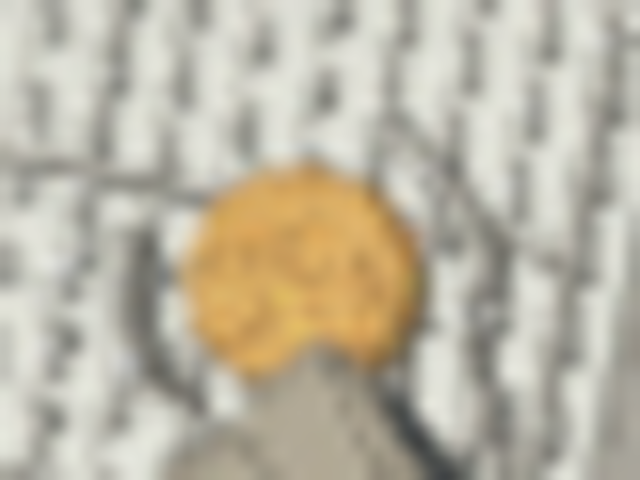

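The jaws straddle the fishcake, with a gap of about 9 mm on the left and 14 mm on the right. I'll shift 2 mm left and 4 mm down, then close.

Call:
{"method": "jog_arm", "body": {
  "series": [
    [[0,0.2,0.2,0,0,0,5.2],[0,0.2,0.4,0,0,0,5.2],[0,0.2,0.4,0,0,0,4.8],[0,0.2,0.4,0,0,0,4.4],[0,0.2,0.4,0,0,0,4.0]]
  ],
  "newtons": 30
}}

```text
clock: 7.15
eef_pos: [382.2, 255.4, 39.4]
tcp_rot: [3.142, 0.0, -2.826]
contact_force: [-0.7, -0.1, -0.6]
opening: 0.469
```

Call:
{"method": "jog_arm", "body": {
  "series": [
    [[0,0,0,0,0,0,3.6],[0,0,0,0,0,0,3.2],[0,0,0,0,0,0,3.2]]
  ]
}}

```text
clock: 7.52
eef_pos: [382.2, 255.4, 39.3]
tcp_rot: [3.142, 0.0, -2.826]
contact_force: [-1.3, 0.4, -0.6]
opening: 0.468
```

```bash
python3 -c "
from h import *
import cv2
i=r.grab_frame('scene')[:,:,::-1]
cv2.imwrite('pics/s9.png',cv2.resize(i[130:230,360:480],None,fx=6,fy=6,interpolation=2))
plan([383,253,38],0.316)
"
```

```text
t 7.575 pos [382.2 255.4  39.3] yaw [ 3.142  0.    -2.826] F [-0.6  1.5 -0.4] open 39.7
shift cm [-0.   -0.26  0.13] rot [ 0.  0. -0.] rows>= 0.04613543137984743 0.004155254798307267
```

View pics/s9.png

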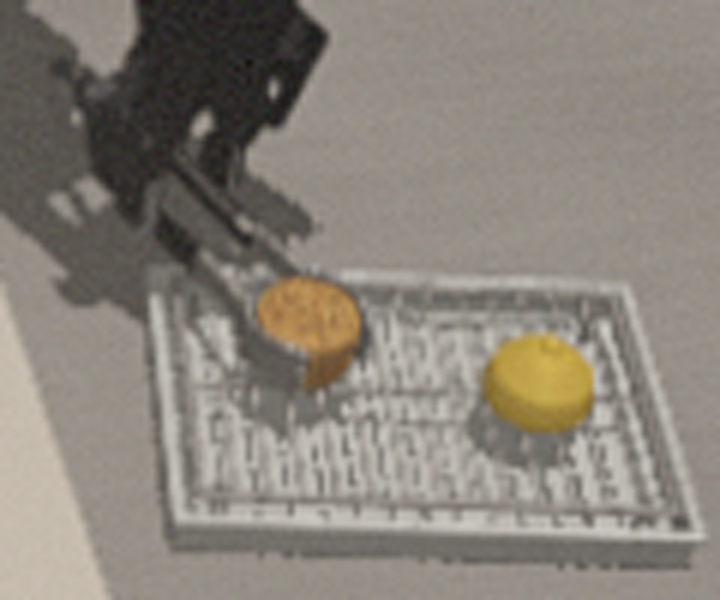

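The opening stopped at 39.7 mm despite a 32 mm command. That matches the 40 mm given for gripping the fishcake, and both jaws wrap it. Now I'll lift slowly.

Call:
{"method": "jog_arm", "body": {
  "series": [
    [[0,0,-0.5,0,0,0,3.2],[0,0,-1.5,0,0,0,3.2],[0,0,-3.5,0,0,0,3.2],[0,0,-6,0,0,0,3.2],[0,0,-8,0,0,0,3.2]]
  ]
}}

```text
clock: 8.2
eef_pos: [382.3, 255.4, 120.8]
tcp_rot: [3.141, 0.001, -2.826]
contact_force: [-0.0, 0.8, -2.0]
opening: 0.467
```

Call:
{"method": "jog_arm", "body": {
  "series": [
    [[0,0,-0.6,0,0,0,3.2],[0,0,-1,0,0,0,3.2]]
  ]
}}

```text
clock: 8.45
eef_pos: [382.0, 255.3, 129.5]
tcp_rot: [-3.142, 0.0, -2.826]
contact_force: [-0.3, -0.9, -2.6]
opening: 0.466
```

```bash
python3 -c "
from h import *
import cv2
i=r.grab_frame('scene')[:,:,::-1]
cv2.imwrite('pics/s10.png',cv2.resize(i[90:230,340:480],None,fx=4.2,fy=4.2,interpolation=2))
plan([414,-387,128],0.316)
plan([412,-380,128],0.2)
plan([409,-370,128],0.1)
print(r.sense()['qpos'])
"
```

```text
t 8.5 pos [382.1 255.3 129.6] yaw [-3.142  0.    -2.826] F [ 0.5  0.3 -2.1] open 39.4
shift cm [ 16.87 -62.06   0.16] rot [-0.  0. -0.] rows>= 10.289466985548088 0.004444433040607313
t 8.5 pos [382.1 255.3 129.6] yaw [-3.142  0.    -2.826] F [ 0.5  0.3 -2.1] open 39.4
shift cm [ 16.85 -61.33   0.16] rot [-0.   0.   6.6] rows>= 10.176050707502931 0.6167092321926342
t 8.5 pos [382.1 255.3 129.6] yaw [-3.142  0.    -2.826] F [ 0.5  0.3 -2.1] open 39.4
shift cm [ 16.82 -60.28   0.16] rot [-0.   0.  12.3] rows>= 10.0140509086357 1.152183796560548
[ 5.85821749e-01  2.33588130e-01  2.07073827e+00 -4.08297852e-05
  8.37259048e-01 -1.30011783e+00]
```

View pics/s10.png

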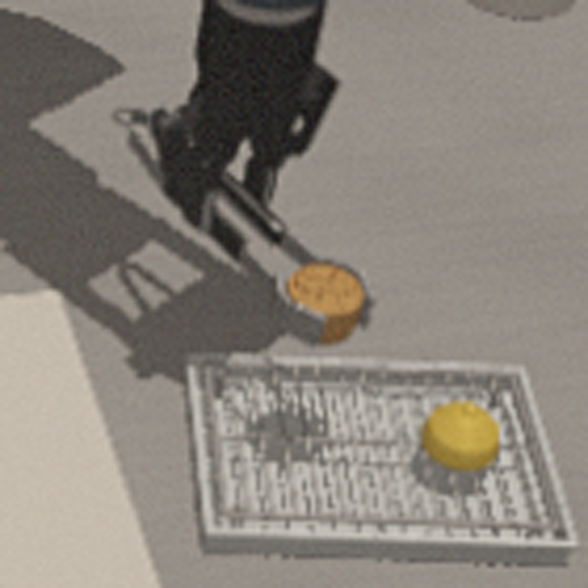

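The fishcake is held at crop (325,305), the rack is empty beneath it, and the force of about -2 N matches the weight. I'll carry it to the plate at moderate speed.

Call:
{"method": "jog_arm", "body": {
  "series": [
    [[0.6,-2.2,0,0,0,0,3.2],[1.9,-7,0,0,0,1,3.2],[3.3,-12,0,0,0,3,3.2],[4.7,-17,0,0,0,5,3.2],[6.1,-22,0,0,0,6,3.2]]
  ]
}}

```text
clock: 9.12
eef_pos: [391.8, 25.7, 128.8]
tcp_rot: [3.142, -0.001, -2.931]
contact_force: [1.3, 0.3, -1.7]
opening: 0.465
```

```bash
python3 -c "
from h import *
plan([404.5,-366.6,128],0.1)"
```

```text
t 9.125 pos [391.8  25.7 128.8] yaw [ 3.142e+00 -1.000e-03 -2.931e+00] F [ 1.3  0.3 -1.7] open 39.5
shift cm [  6.94 -38.64   0.08] rot [-0.  -0.1  6.3] rows>= 6.2806570553624 0.5896229070034353
```

Call:
{"method": "jog_arm", "body": {
  "series": [
    [[0.9,-5,0,0,0,1,3.2],[1.8,-10,0,0,0,2,3.2],[2.7,-15,0,0,0,3,3.2],[3.6,-20,0,0,0,4,3.2],[4.5,-25,0,0,0,5,3.2]]
  ]
}}

```text
clock: 9.75
eef_pos: [400.0, -228.1, 128.6]
tcp_rot: [3.141, -0.001, -3.019]
contact_force: [0.8, -0.1, -1.5]
opening: 0.463
```

```bash
python3 -c "
from h import *
plan([404.5,-366.6,106],0.1)"
```

```text
t 9.75 pos [ 400.  -228.1  128.6] yaw [ 3.141e+00 -1.000e-03 -3.019e+00] F [ 0.8 -0.1 -1.5] open 39.3
shift cm [  1.24 -13.8    2.25] rot [ 0.  -0.   1.3] rows>= 2.2458922463430455 0.11968247796200777
```

Call:
{"method": "jog_arm", "body": {
  "series": [
    [[0.4,-4.5,0,0,0,1,3.2],[0.8,-8.5,0.3,0,0,1,3.2],[1.1,-11.5,0.9,0,0,1,3.2],[1.2,-13.4,1.7,0,0,1,3.2],[1.2,-13.8,2.2,0,0,1,3.2]]
  ]
}}

```text
clock: 10.38
eef_pos: [405.3, -365.2, 106.1]
tcp_rot: [3.14, -0.001, -3.037]
contact_force: [0.4, 1.0, -1.2]
opening: 0.465
```

Call:
{"method": "jog_arm", "body": {
  "series": [
    [[0,0,0,0,0,0,3.2],[0,0,0,0,0,0,3.2]]
  ]
}}

```text
clock: 10.62
eef_pos: [405.7, -364.0, 107.3]
tcp_rot: [3.141, -0.0, -3.035]
contact_force: [0.3, 0.4, -1.5]
opening: 0.466
```

```bash
python3 -c "
from h import *
import cv2
i=r.grab_frame('scene')[:,:,::-1]
cv2.imwrite('pics/s11.png',cv2.resize(i[110:280,120:320],None,fx=3.5,fy=3.5,interpolation=2))
t=r.grab_frame('top')[:,:,::-1]
cv2.imwrite('pics/t11.png',cv2.resize(t[165:255,380:470],None,fx=6,fy=6,interpolation=2))
cv2.imwrite('pics/tfull.png',t)
plan([404.5,-366.6,106],0.1)
"
```

```text
t 10.725 pos [ 405.8 -364.3  107.6] yaw [-3.141  0.    -3.035] F [-0.1 -0.4 -2.8] open 39.3
shift cm [ 0.16 -0.21  0.16] rot [-0.   0.   0.4] rows>= 0.049363515232120764 0.03557695915778112
```

View pics/s11.png

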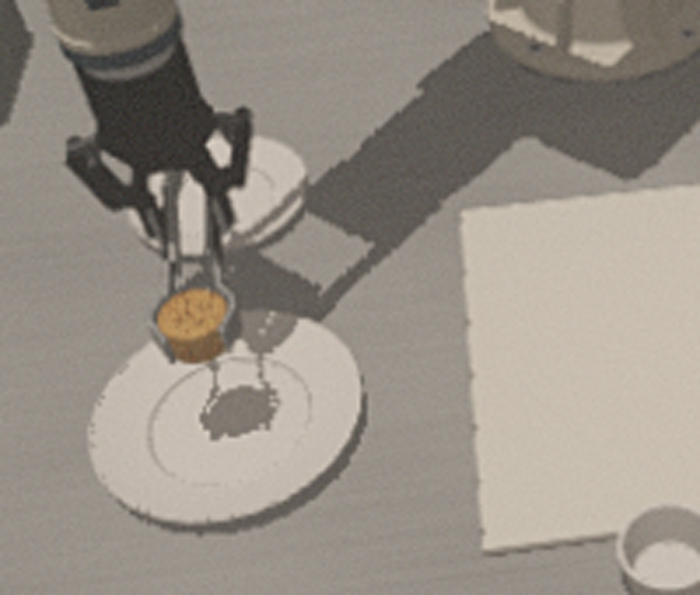

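View pics/t11.png

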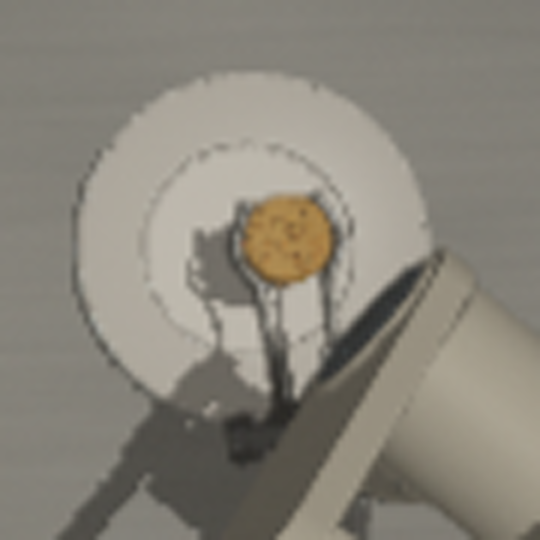

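View pics/tfull.png

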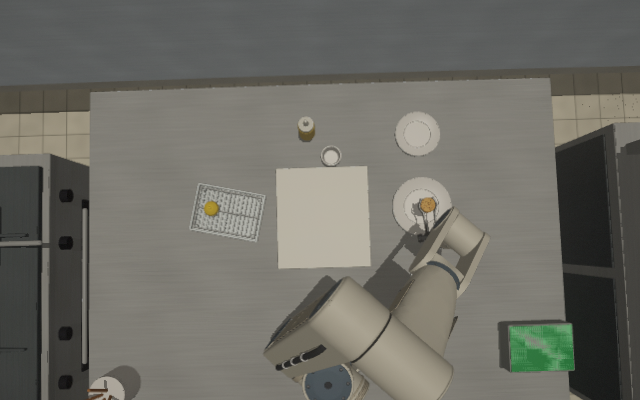

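```bash
python3 -c "
from h import *
np.set_printoptions(precision=1,suppress=True)
print('fish',world('top',(428,204.8),127),world('scene',(120+193/3.5,110+313/3.5),127),'plate',world('top',(380+252/6,165+247/6),20))
print(r.sense()['qvel'].round(4))"
```

```text
fish [ 507.7 -352.9  127. ] [ 511.2 -349.5  127. ] plate [ 510.8 -354.3   20. ]
[-0.  0. -0. -0. -0. -0.]
```

The fishcake is within about 5 mm of the plate's axis in both cameras, its centre is about 112 mm above the bench, and the arm is at rest. I'm handing in.

Call:
{"method": "jog_arm", "body": {
  "series": [
    [[0,0,0,0,0,0,3.2],[0,0,0,0,0,0,3.2],[0,0,0,0,0,0,3.2]]
  ]
}}

```text
clock: 11.1
eef_pos: [405.7, -365.0, 107.4]
tcp_rot: [-3.141, 0.0, -3.036]
contact_force: [-0.2, 0.5, -1.9]
opening: 0.47
```

```bash
python3 -c "
from h import *
print(r.sense()); print(r.sign_off())"
```

```text
{'clock': 11.1, 'qpos': array([-7.35403636e-01,  3.84723301e-01,  1.90777643e+00,  8.58984423e-06,
        8.48931569e-01, -2.41196593e+00]), 'qvel': array([-0.00072758,  0.00087233, -0.00022142, -0.00112019,  0.00053575,
       -0.00092955]), 'joint_efforts': array([ 5.99690317e-02, -5.61944175e+01, -2.72151822e+01,  4.70635726e-02,
       -5.11271786e-02,  7.02729485e-04]), 'eef_pos': array([ 405.66059259, -364.97385363,  107.39195965]), 'tcp_rot': array([-3.14147668e+00,  1.12363545e-04, -3.03583236e+00]), 'contact_force': array([-0.1712623 ,  0.53322211, -1.87565113]), 'wrist_torque': array([ 0.03984958,  0.01101251, -0.02212921]), 'opening': 0.46992073117496386}
the job is handed in; nothing more can be done
None
```

I picked up the tongs, used them to take the fishcake off the rack, and handed in with it held over the large (middle) plate. That was at 11.1 s of the 48 s allowed; no verdict was reported.

**Grip:** the opening was about 40 mm, the width given for gripping the fishcake. The wrist force of about -1.9 N matches the weight of the tongs plus the fishcake.

**Position:** the fishcake's centre was about 112 mm above the bench. It was about 3 mm (top camera) to 5 mm (scene camera) from the plate's axis, and the arm was at rest.

**Other things:** in the last top view the plate, lemon, ramekin and bottle looked where they had been at the start. I judged this by eye and did not measure it.

**Disagreements:** the two cameras differed by 3–8 mm on the fishcake's position. The jaws sat about 3.5 mm farther forward than I had predicted, and I allowed for that when placing the fishcake. No check failed.

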